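# Slide the board out to the gauge pointer and hold it

### The job

I want to trim the end of the board lying on the little drawer stand. First push the stand's open drawer fully home until it clicks in, so that no chips fall into it; then slide the board along the stand's top, out over the drawer front and square to it, until its end is level with the tip of the gauge's pointer. It overhangs too far there to stay by itself, so finish while still holding the board down flat on the stand, without ever lifting it off or letting it tip; leave everything else on the bench where it is.

Things in the scene. Friction and masses are not known exactly. Their poses are not given: they have to be found in the camera images.
- stand: Plywood drawer stand fixed on the bench, 270 mm deep (its x) x 190 mm wide (its y) x 100 mm high, flat top. Origin: centre of its underside on the bench. Its own -x points out of the drawer front, i.e. the way the drawer opens and the board slides out; front face at own x = -135 mm, top at z = 100 mm. It stands turned so that its front faces the robot's right (world -y), turned up to 17 degrees towards the robot or 5 degrees away from it.
- stand_edge (a point): Middle of the stand's upper front edge (own x = -135 mm, z = 100 mm), over which the board is slid out. Axes as the stand's.
- drawer (a joint): How far the stand's drawer is open, m: 0 = fully home, front flush with the stand's face; at most 0.10; it starts 0.045 to 0.085 open. It slides along the stand's x; closing is towards the stand's +x. Running friction is about 1 to 2 N; from about 13 to 7 mm open a spring detent resists with about 4 to 5 N more, then it snaps over and draws the drawer in to within about 2 mm of 0; at 0 there is a hard stop.
- drawer_knob (a point): Outer end face of the drawer's round brass knob, 20 mm in diameter, which stands 18 mm out from the middle of the drawer front, 60 mm above the bench; moves with the drawer. The wooden drawer front behind it is 162 mm wide and spans heights 14 to 86 mm. It can be pushed on the knob or on the front. Axes as the stand's.
- board: Loose plain mid-brown wooden board, 240 mm long (its x) x 52 mm wide (its y) x 18 mm thick, about 0.25 kg, balance point in the middle. Origin: centre of its underside. It starts lying wholly on the stand's top (underside at world z = 100 mm), lengthways towards the drawer front, its front end 12 to 28 mm behind the stand's front edge, up to 3 degrees askew and up to 6 mm off the stand's middle line. Its x axis runs within 3 degrees of the stand's x.
- board_end (a point): Centre of the board's front end face (own x = -120 mm, mid thickness): the end that goes out over the drawer front.
- gauge: Scriber gauge fixed on the bench in front of the stand, on the side away from the robot: dark round foot 52 mm in diameter, 8 mm steel post 117 mm high, and at 109 mm height a thin steel pointer reaching sideways (along the gauge's +y) towards the board's path. Origin: centre of the foot's underside. Its axes are parallel to the stand's.
- pointer_tip (a point): Tip of the gauge's pointer, 109 mm above the bench (mid thickness of the board), about 28 mm clear of the side of the board's path. Axes as the stand's. The board's end is at the mark when it has the same position as this tip along the stand's x; the overhang over the stand's front edge is then 140 to 165 mm, more than half the board.
- wood_slip: Bystander, not to be disturbed: small wooden slip, lying on the bench in front of the stand, under where the board will overhang, 137 x 13 x 7 mm. Origin: centre of its underside.
- frog_blank: Bystander, not to be disturbed: white bow-frog blank, 46 x 20 x 12 mm, on the bench in front of the stand. Origin: centre of its underside.
- thread_spool: Bystander, not to be disturbed: thread spool, standing beyond the stand, 29 mm in diameter, 40 mm high. Origin: centre of its underside.
- glue_bottle: Bystander, not to be disturbed: glue bottle, upright beyond the stand, 33 mm in diameter, 104 mm high. Origin: centre of its underside.
- sanding_block: Bystander, not to be disturbed: sanding block, 85 x 42 x 28 mm, on the bench to the right. Origin: centre of its underside.
- red_scissors: Bystander, not to be disturbed: red-handled scissors, 126 x 76 x 8 mm, on the bench to the right. Origin: centre of its underside.
Not all that is in view belongs to the job. Leave any yellow look-alike of the gauge alone.

How it is judged:
By the outcome, as a careful person would: the job done as asked, in the order asked, and still so for the second after the job is handed in, while the arm keeps its last pose, push and grip.
It also fails if it takes over 48 s, if anything falls off the work surface, if the arm or the gripper's body presses on something with over 40 N, if the wrist force passes 120 N, or if a joint passes its speed limit or range.

### The arm

A 6-joint arm with a two-finger parallel gripper is mounted at the origin on a cart in front of the work surface, level with it; the furniture and walls round the work are solid. World frame = base frame: x ahead of the robot, y to its left, z up, the work surface at z = 0. Lengths are in mm, angles in degrees, forces in N, time in s.
With the tool pointing down it reaches from about 350 to 775 mm from the base axis. Payload 7.3 kg.
Tool frame: the origin (TCP) lies at the very end of the fingers, on their centre line; the grasp point (between the pads) lies 19 mm behind it; z points along the fingers, y is the line along which they close (so a half turn about z gives the same grasp; the last joint's range is limited). The gripper opens to 92 mm and grips with 3 to 60 N. Pads are 19 mm wide; open, the fingers measure 130 mm over their backs; the gripper's body (75 mm by 190 mm) begins 47 mm behind the grasp point.
Start: joints at [-77.578, 19.595, 87.324, -0, 73.075, -8.365], TCP at [186.342, -490.838, 226.741] pointing down, gripper open.
Joint ranges: [-145.02, 145.02], [-44.19, 115.74], [2.07, 154.8], [-57.11, 237.11], [16.16, 152.29], [-177.93, 177.93]. Speed limits (degrees/s): [147.25, 147.25, 180, 180, 180, 180].

### API

Orientations are given as [roll, pitch, yaw] about the fixed x, y, z axes, in that order (R = Rz(yaw) Ry(pitch) Rx(roll)).
In Python, from workcell import get_obs, grab_frame, camera_info, sign_off, outline_of, tip_of gives the robot as it stands.
- The arm moves only by the tool carry_out, never from a script. Its argument "motion" is a list of rows, each a list of 3 entries, a list of its own where there are three numbers: the shift along the tool's x, y, z in mm, then the turn about the tool's z in rad, then the finger opening in mm, from 0 to 91.8. A call has 1 to 5 rows; each row is the pose to reach, as a shift and turn from the pose commanded when the call began, along the tool's axes at that moment; what a row does not reach only later rows make up. A row lasts 1/10 s, in which the tool goes at most 50 mm and 8.59 degrees, less where a joint would pass 70% of its speed; a pose out of reach is approached as far as the arm can. A call with a gripper value outside its range is refused whole. The fingers move at their own pace and stop on an object; "newtons" is the grip in N (left out, the last holds). Time passes only in rows, so rows that repeat a pose let the fingers close. It gives the time, the measured TCP pose, the force, the opening and the grip force at its end, in the units of the state.
- get_obs(): the state, without advancing time (a new reading comes with each control period).
- grab_frame(name): name is "scene" or "top" or "wrist"; returns the picture (480x640x3 uint8, blue, green, red); there is no depth.
- camera_info(name): a dict with "vertical_fov" (degrees; the focal length in pixels is half the picture's height over the tangent of half this angle, whatever the lens; pixels are square), "cx", "cy" (the principal point, pixels), "R" (3x3) and "t" (3): a world point X has camera coordinates R X + t. Camera axes: x right, y down, z forward; pixel columns grow to the right and rows downward; lengths in mm; the calibration is good to about 2 mm. A picture is of the moment at which its call begins: read the wrist's pose just before it. camera_info takes no time and is no camera call; for the wrist camera it gives the pose at the moment of the call.
- sign_off(): hands the job in; it is judged then, once.
Trained networks look in the newest picture that a camera, given by its name, has taken for a name from the list of things; names that differ only in an ending like _2 or _b are one class to them, and where a whole thing is asked for, a point or a joint stands for the part that bears it (a point fixed in the world has none). Each returns a list of dicts, best first, with "confidence" (0 to 1); they miss things now and then, are a little off and sometimes report something else, mostly with a low value. They report only what shows in the picture. A call takes as long as a camera call. They do not tell look-alikes from the thing itself.
- outline_of(name, camera): "pixels" (480x640 bool, what is visible of it) and "uv" ([column, row] in pixels, amid what is visible of it).
- tip_of(name, camera): "uv" ([column, row] in pixels: a listed point, or the origin of a listed thing).
The state is a dict: "t": time; "joint_positions": joint angles; "qd": joint speeds; "joint_torque": joint torques, N m; "ee_pos": TCP position; "eef_rot": TCP orientation; "wrist_force": force on the tool from outside, world axes, zero at the start; "torque": the same for the moment, N m; "width": opening from 0.0 (shut) to 1.0 (fully open); "finger_force": force on a finger pad.
Only numpy, scipy, OpenCV 4.12 (cv2) and the standard library are available. Lean on these libraries where they do the work, as an engineer would, in place of code of your own. Each camera call takes 0.05 s, during which the arm holds its last target. There are 200 camera calls.

## Working session

There is one attempt and no reset: what is moved stays moved. The work goes in short steps, Python scripts to look and compute and a tool call to move; the robot and the scene stay as the last step left them, time stands still between calls to the robot, and variables do not carry over. Pictures are saved under pics/ and viewed, at most 10 in all, crops included, and the job is handed in when it is done.

Besides the shell and the picture viewer there is one more tool, called after ">>>" as name(argument=value, ...) on one line, values as JSON. carry_out: Moves the arm, as the interface text tells. Its arguments: {"type":"object","properties":{"motion":{"type":"array","items":{"type":"array"}},"newtons":{"type":"number"}},"required":["motion"]}

```bash
mkdir -p pics
cat > h.py <<'E'
import numpy as np, cv2
from workcell import *
def ray(cam,uv,info=None):
    c=info or camera_info(cam); R=np.array(c["R"]);t=np.array(c["t"])
    f=240/np.tan(np.radians(c["vertical_fov"])/2)
    d=R.T@np.array([(uv[0]-c["cx"])/f,(uv[1]-c["cy"])/f,1]); return -R.T@t,d
def atz(cam,uv,z,info=None):
    o,d=ray(cam,uv,info); return o+d*(z-o[2])/d[2]
def proj(cam,X,info=None):
    c=info or camera_info(cam); f=240/np.tan(np.radians(c["vertical_fov"])/2)
    p=np.array(c["R"])@np.array(X)+np.array(c["t"]); return np.array([f*p[0]/p[2]+c["cx"],f*p[1]/p[2]+c["cy"]])
E
python3 - <<'E'
from h import *
print(get_obs())
for cam in ["top","scene"]:
    im=grab_frame(cam); cv2.imwrite(f"pics/{cam}0.png",im)
    print(cam,{k:np.round(v,3).tolist() for k,v in camera_info(cam).items()})
    for n,z in [("stand_edge",100),("drawer_knob",60),("board_end",109),("pointer_tip",109),("board",100),("gauge",0),("stand",0),("wood_slip",0),("frog_blank",0)]:
        for r in tip_of(n,cam)[:3]: print(n,np.round(r["uv"],1),round(r["confidence"],2),np.round(atz(cam,r["uv"],z),1))
E
```

```text
{'t': 0.0, 'joint_positions': array([-7.75775882e+01,  1.96365574e+01,  8.73764551e+01, -2.54709194e-04,
        7.30756062e+01, -8.36637109e+00]), 'qd': array([ 0.07519008, -0.06178409, -0.06325475,  0.07542007, -0.01770929,
        0.00368521]), 'joint_torque': array([ 1.84697296e-04, -4.31239700e+01, -2.44219244e+01,  7.15863146e-02,
        5.58734138e-02, -1.38869527e-04]), 'ee_pos': array([ 186.25603406, -490.415124  ,  226.04859955]), 'eef_rot': array([-1.79912289e+02, -1.26532429e-02,  2.07888475e+01]), 'wrist_force': array([ 0.14705812,  0.91622714, -0.56799705]), 'torque': array([ 0.05459305, -0.01785518, -0.00886122]), 'finger_force': 0.0, 'width': 0.997766824985878}
top {'vertical_fov': 50.401, 'cx': 317.059, 'cy': 240.442, 'R': [[-0.017, -1.0, -0.018], [-0.993, 0.019, -0.116], [0.116, 0.016, -0.993]], 't': [-30.323, 607.375, 1057.951]}
stand_edge [242.3 268.5] 0.7 [545.3 108.6 100. ]
drawer_knob [293.3 262.3] 0.7 [558.9   8.5  60. ]
board_end [233.4 264.1] 0.71 [553.8 124.9 109. ]
pointer_tip [354.7 318.4] 0.96 [ 442.8 -113.7  109. ]
pointer_tip [307.1 183.4] 0.83 [714.7
[... 730 characters left out ...]
5 269.3] 0.9 [539.6  25.   60. ]
board_end [268. 269.] 0.72 [543.7 130.1 109. ]
board_end [274.1 268.1] 0.71 [537.9 119.3 109. ]
pointer_tip [389.5 248.1] 0.9 [ 431.7 -104.7  109. ]
pointer_tip [315.8 228.5] 0.83 [600.1 -43.1 109. ]
pointer_tip [280.6 215.1] 0.73 [705.1 -22.3 109. ]
board [218.8 299.9] 0.74 [535.4 248.7 100. ]
board [303.5 259.4] 0.68 [532.7  48.3 100. ]
board [308.8 266.6] 0.55 [505.1  56.8 100. ]
gauge [368.8 280.4] 0.78 [481.8 -98.4   0. ]
gauge [272.  248.2] 0.69 [743.3 -15.4   0. ]
gauge [303.1 261.2] 0.54 [644.3 -36.7   0. ]
stand [229.5 342.4] 0.85 [524.1 245.9   0. ]
wood_slip [342.1 268.5] 0.61 [557.6 -85.6   0. ]
frog_blank [337.9 250. ] 0.43 [ 623.7 -132.9    0. ]
```

Run:
```python
import cv2
a=cv2.imread("pics/top0.png")[140:365,80:400]; b=cv2.imread("pics/scene0.png")[170:400,130:450]
cv2.imwrite("pics/t1.png",cv2.resize(a,(800,562),interpolation=cv2.INTER_CUBIC));cv2.imwrite("pics/s1.png",cv2.resize(b,(800,575),interpolation=cv2.INTER_CUBIC))
```

```text
(no output)
```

View pics/t1.png

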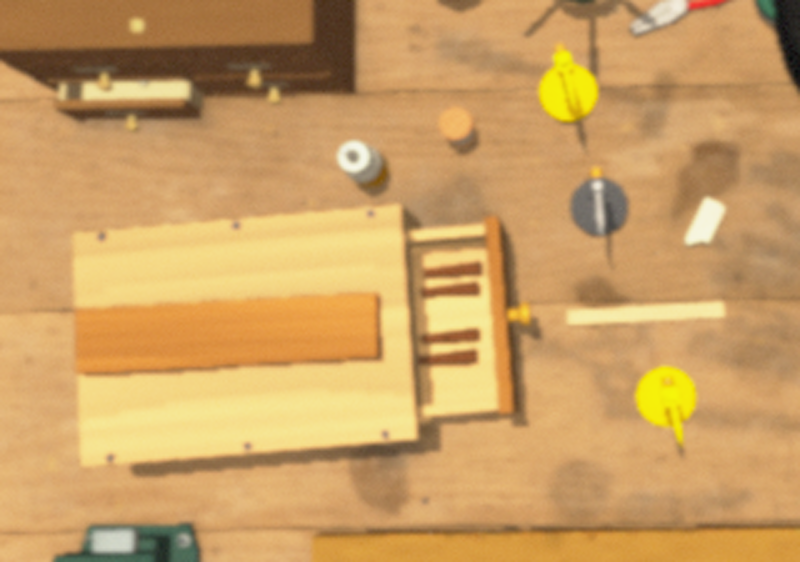

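View pics/s1.png

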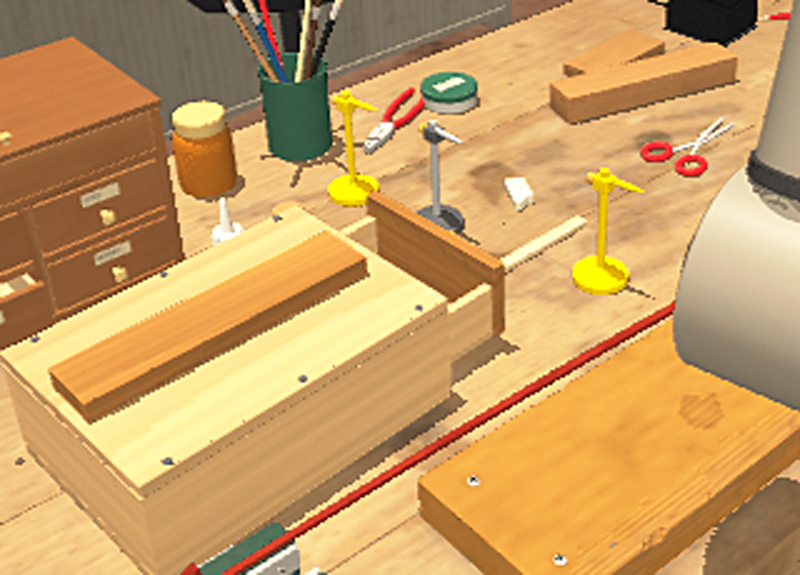

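The pictures show three gauges. In the top crop the dark-footed one is at (598,205), full picture (319,222), and the yellow look-alikes are at (568,90) and (667,397). Only the dark, steel one fits the description. The board is at crop (225,335) and the knob at (520,315). I'll measure these points now and view one enlarged crop of the dark gauge.

Run:
```python
from h import *
g=lambda u,v,z:np.round(atz("top",(80+u/2.5,140+v/2.5),z),1)
F=[(402,206),(417,440)];B=[(73,234),(82,466)]
fr=[g(*p,100) for p in F]; bk=[g(*p,100) for p in B]
print("front",fr,"back",bk)
c=(fr[0]+fr[1])/2; b=(bk[0]+bk[1])/2; d=b-c
print("edge",c,"len",np.linalg.norm(d),"yaw",np.degrees(np.arctan2(d[1],d[0])), "w",np.linalg.norm(fr[0]-fr[1]))
e=fr[0]-fr[1]; print("yaw from front",np.degrees(np.arctan2(e[1],e[0]))+90)
print("board corners",[g(*p,118) for p in [(378,294),(379,357),(76,309),(76,373)]])
print("knob",g(533,315,60),"spool",g(456,118,40),"bottle",g(358,160,100),"chest",g(355,90,0),g(315,40,150))
sc=cv2.imread("pics/scene0.png")
for cam in("top","scene"):
    im=grab_frame(cam)
    for n in ("stand","board"):
        r=outline_of(n,cam)
        for q in r[:2]:
            print(cam,n,round(q["confidence"],2),cv2.minAreaRect(np.argwhere(q["pixels"])[:,::-1].astype(np.float32)), q["pixels"].sum())
a=cv2.imread("pics/top0.png"); s=sc
A=cv2.resize(a[200:260,280:360],(400,300),interpolation=cv2.INTER_CUBIC);S=cv2.resize(s[205:265,280:360],(400,300),interpolation=cv2.INTER_CUBIC)
cv2.imwrite("pics/c2.png",np.vstack([np.hstack([A,S]),np.hstack([cv2.resize(a,(400,300)),cv2.resize(s,(400,300))])]))
```

```text
front [array([639. , 111.6, 100. ]), array([450.8,  99.7, 100. ])] back [array([621.3, 379.9, 100. ]), array([434.8, 367. , 100. ])]
edge [544.9  105.65 100.  ] len 268.3295781310737 yaw 93.6003094536542 w 188.5758468097121
yaw from front 93.61803021459149
board corners [array([566.1, 127.7, 118. ]), array([516.4, 126.8, 118. ]), array([558.7, 367.9, 118. ]), array([508.1, 366.4, 118. ])]
knob [551.2   8.8  60. ] spool [724.4  74.8  40. ] bottle [677.6 147.6 100. ] chest [761.1 170.8   0. ] [764.2 171.8 150. ]
top stand 0.67 ((200.16842651367188, 272.0386657714844), (94.25252532958984, 184.19139099121094), 85.00625610351562) 12517
top board 0.62 ((170.87078857421875, 273.08734130859375), (28.33437156677246, 123.16267395019531), 86.93350982666016) 3327
scene stand 0.84 ((234.78530883789062, 311.5911865234375), (114.1243896484375, 199.94776916503906), 57.528804779052734) 14671
scene board 0.96 ((213.60003662109375, 299.20001220703125), (26.832815170288086, 133.2696533203125), 63.43495178222656) 3156
scene board 0.42 ((235.1825714111328, 311.1994934082031), (114.80390930175781, 200.7738037109375), 57.84770584106445) 14705
```

View pics/c2.png

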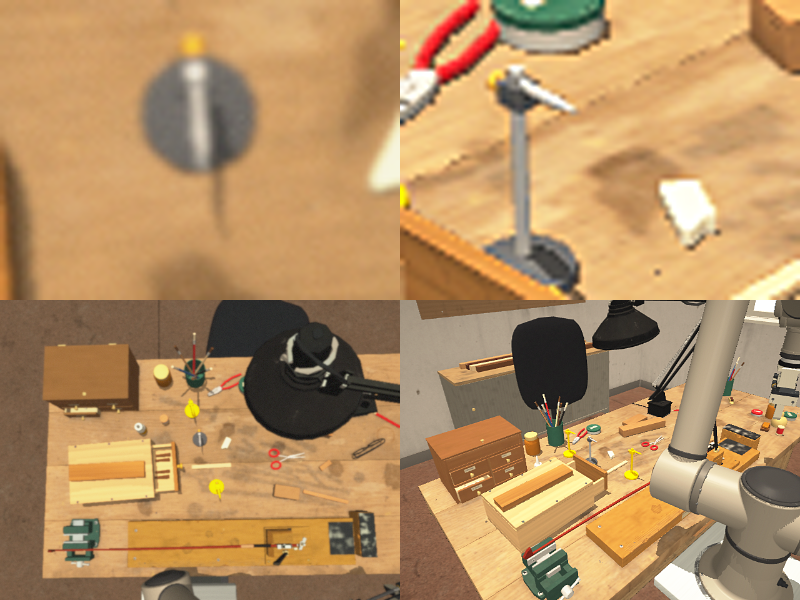

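The enlarged crop confirms the dark gauge. Its steel pointer runs towards the board's path, with the tip at about (320.6,233) in the top picture. The stand's yaw is about 93.6° and its edge is at (545,106). The knob is about 97 mm out, so the drawer is open about 79 mm. Next I approach in front of the knob.

>>> carry_out(motion=[[[40, -25, 0], -0.14, 0], [[81, -50, 0], -0.28, 0], [[122, -75, 0], -0.42, 0], [[163, -100, 0], -0.56, 0], [[204, -125, 0], -0.7, 0]], newtons=20)

```text
t: 1.8
ee_pos: [333.5, -300.0, 226.9]
eef_rot: [180.0, 0.0, 61.2]
wrist_force: [0.5, 0.0, 0.7]
width: 0.613
finger_force: 0.0
```

```bash
cat >> h.py <<'E'
def to(x,y,z,yaw,cmd=None):
    o=get_obs(); p=np.array(o["ee_pos"]) if cmd is None else np.array(cmd[:3]); a=o["eef_rot"][2] if cmd is None else cmd[3]
    r=np.radians(a); d=np.array([x,y,z])-p
    t=-np.radians((yaw-a+180)%360-180)
    print("cur",np.round(p,1),round(a,2),"F",np.round(o["wrist_force"],1),"t",round(o["t"],2))
    print("shift",np.round([d[0]*np.cos(r)+d[1]*np.sin(r),d[0]*np.sin(r)-d[1]*np.cos(r),-d[2]],1),"turn",round(t,3))
E
python3 -c "
from h import *
to(552.6,-16,190,93.6)"
```

```text
cur [ 333.5 -300.   226.9] 61.19 F [0.5 0.  0.7] t 1.8
shift [354.5  55.1  36.9] turn -0.566
```

>>> carry_out(motion=[[[47, 7, 0], -0.14, 0], [[94, 14, 0], -0.28, 0], [[141, 21, 0], -0.42, 0], [[188, 29, 0], -0.566, 0], [[235, 36, 0], -0.566, 0]])

```text
t: 2.3
ee_pos: [479.5, -112.0, 227.0]
eef_rot: [180.0, 0.0, 93.6]
wrist_force: [0.1, -1.4, 0.0]
width: 0.176
finger_force: 0.0
```

```bash
python3 -c "
from h import *
to(552.6,-16,190,93.6)"
```

```text
cur [ 479.5 -112.   227. ] 93.57 F [ 0.1 -1.4  0. ] t 2.3
shift [91.3 78.9 37. ] turn -0.001
```

>>> carry_out(motion=[[[32, 26, 0], 0, 0], [[64, 54, 0], 0, 0], [[91, 79, 10], 0, 0], [[91, 79, 27], 0, 0], [[91, 79, 27], 0, 0]])

```text
t: 2.8
ee_pos: [551.1, -17.2, 197.4]
eef_rot: [-179.7, -0.0, 93.4]
wrist_force: [-0.6, 0.0, 0.5]
width: 0.005
finger_force: 0.0
```

Run:
```python
from h import *
to(552.6,-16,58,93.6)
i=camera_info("wrist"); im=grab_frame("wrist"); cv2.imwrite("pics/w1.png",im)
print(np.round(-np.array(i["R"]).T@i["t"]),np.round(np.array(i["R"])[2],2))
for n,z in [("stand_edge",100),("drawer_knob",60),("board_end",109),("pointer_tip",109)]:
    for r in tip_of(n,"wrist")[:3]: print(n,np.round(r["uv"],1),round(r["confidence"],2),np.round(atz("wrist",r["uv"],z,i),1))
```

```text
cur [551.1 -17.2 197.4] 93.44 F [-0.6  0.   0.5] t 2.8
shift [  1.1   1.6 139.4] turn -0.003
[547.  62. 355.] [ 0.01 -0.29 -0.96]
stand_edge [330.8  78.3] 0.56 [547.1 105.8 100. ]
drawer_knob [332.4 203.5] 0.94 [555.1  10.9  60. ]
board_end [324.4  37.4] 0.93 [541.3 128.2 109. ]
pointer_tip [395.1 289.2] 0.85 [609.3 -47.4 109. ]
pointer_tip [526.2 273.5] 0.69 [711.8 -27.2 109. ]
```

View pics/w1.png

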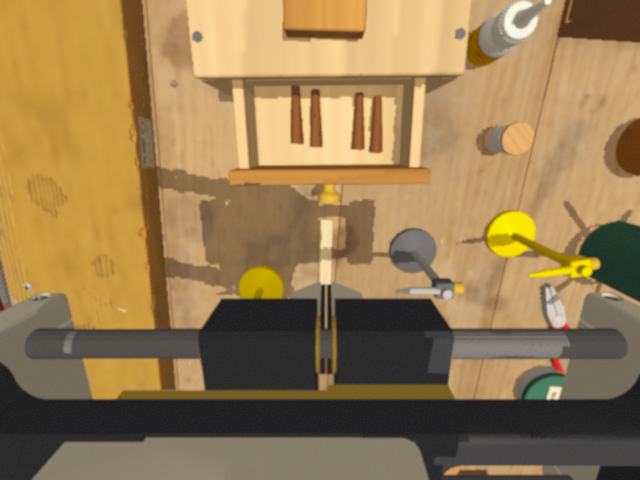

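The wrist view shows the knob at (331,203), the front edge at row about 77 and the steel pointer's tip at (398,291). All agree with the earlier measurements. The fingers are clear in front of the knob, so I descend.

>>> carry_out(motion=[[[1, 2, 45], 0, 0], [[1, 2, 90], 0, 0], [[1, 2, 130], 0, 0], [[1, 2, 139], 0, 0], [[1, 2, 139], 0, 0]])

```text
t: 3.55
ee_pos: [553.7, -17.7, 60.5]
eef_rot: [-179.9, -0.0, 93.3]
wrist_force: [-0.4, 0.7, 0.4]
width: 0.004
finger_force: 0.0
```

>>> carry_out(motion=[[[8, 0, 0], 0, 0], [[16, 0, 0], 0, 0], [[24, 0, 0], 0, 0], [[32, 0, 0], 0, 0], [[40, 0, 0], 0, 0]])

```text
t: 4.05
ee_pos: [552.1, 23.5, 61.5]
eef_rot: [179.9, 0.0, 93.4]
wrist_force: [0.5, -1.2, 1.1]
width: 0.003
finger_force: 0.8
```

Run:
```python
from h import *
to(552.6,-16,58,93.6)
i={'vertical_fov':0}
```

```text
cur [552.1  23.5  61.5] 93.35 F [ 0.5 -1.2  1.1] t 4.05
shift [-39.4  -1.8   3.5] turn -0.004
```

>>> carry_out(motion=[[[8, 0, 2], 0, 0], [[16, 0, 2], 0, 0], [[24, 0, 2], 0, 0], [[32, 0, 2], 0, 0], [[38, 0, 2], 0, 0]])

```text
t: 4.55
ee_pos: [549.1, 61.4, 58.5]
eef_rot: [-180.0, -0.0, 93.3]
wrist_force: [-0.1, -1.8, 1.0]
width: 0.006
finger_force: 0.7
```

>>> carry_out(motion=[[[3, 0, 0], 0, 0], [[6, 0, 0], 0, 0], [[9, 0, 0], 0, 0], [[12, 0, 0], 0, 0], [[15, 0, 0], 0, 0]])

```text
t: 5.05
ee_pos: [548.3, 74.3, 58.5]
eef_rot: [-179.9, 0.1, 93.3]
wrist_force: [-1.1, -3.8, 1.2]
width: 0.006
finger_force: 2.0
```

>>> carry_out(motion=[[[2, 0, 0], 0, 0], [[4, 0, 0], 0, 0], [[6, 0, 0], 0, 0], [[8, 0, 0], 0, 0], [[9, 0, 0], 0, 0]])

```text
t: 5.55
ee_pos: [548.2, 79.1, 58.7]
eef_rot: [-179.9, 0.5, 93.4]
wrist_force: [-1.6, -31.6, 1.4]
width: 0.008
finger_force: 15.4
```

The arm met the hard stop at y = 79, as expected. Now I back off, rise and check.

>>> carry_out(motion=[[[-10, 0, 0], 0, 0], [[-30, 0, 0], 0, 0], [[-40, 0, -40], 0, 0], [[-40, 0, -85], 0, 0], [[-40, 0, -130], 0, 70]])

```text
t: 6.05
ee_pos: [550.3, 44.8, 190.0]
eef_rot: [-180.0, -0.1, 93.3]
wrist_force: [0.4, 0.5, -0.1]
width: 0.047
finger_force: 0.0
```

>>> carry_out(motion=[[[30, 0, -20], 0, 75], [[55, 0, -20], 0, 75], [[60, 0, -20], 0, 75], [[60, 0, -20], 0, 75]])

```text
t: 6.45
ee_pos: [546.7, 105.5, 208.4]
eef_rot: [-180.0, -0.0, 93.4]
wrist_force: [-0.3, -0.7, 0.4]
width: 0.389
finger_force: 0.0
```

Run:
```python
from h import *
i=camera_info("wrist"); im=grab_frame("wrist"); cv2.imwrite("pics/w2.png",im)
np.save("w2.npy",i,allow_pickle=True)
to(546,300,130,93)
for n,z in [("stand_edge",100),("drawer_knob",60),("board_end",109),("pointer_tip",109)]:
    for r in tip_of(n,"wrist")[:3]: print(n,np.round(r["uv"],1),round(r["confidence"],2),np.round(atz("wrist",r["uv"],z,i),1))
```

```text
cur [546.7 104.7 208.2] 93.38 F [ 0.2 -0.2 -0.6] t 6.5
shift [195.   10.8  78.2] turn 0.007
stand_edge [324.  237.6] 0.72 [545.3 109.4 100. ]
drawer_knob [323.4 248. ] 0.58 [545.8  87.6  60. ]
board_end [318.5 216.6] 0.89 [539.8 129.  109. ]
```

View pics/w2.png

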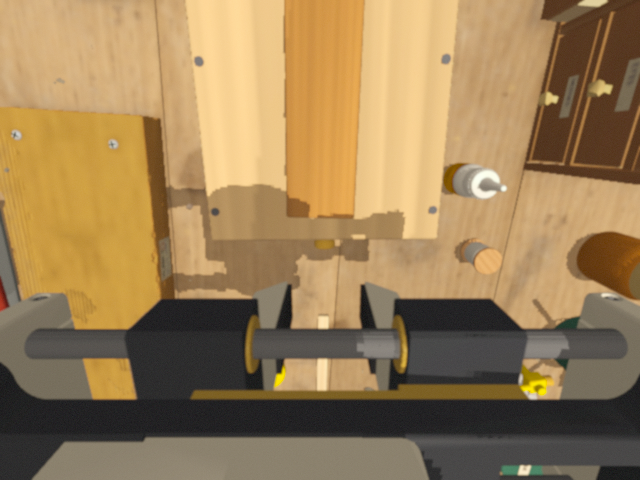

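The drawer is home: no gap shows, and the knob is at (324,245) just beyond the edge line at row about 239. Board's front corners are at (288,217) and (354,217). I'll refine the stand and board yaw.

Run:
```python
from h import *
i=np.load("w2.npy",allow_pickle=True).item()
im=cv2.imread("pics/w2.png"); hsv=cv2.cvtColor(im,cv2.COLOR_BGR2HSV).astype(float)
S=cv2.GaussianBlur(im,(0,0),1).astype(float)
def edge(pts):  # pts: list of (start,end) scans; strongest gradient, median-robust line
    out=[]
    for a,b in pts:
        a=np.array(a,float);b=np.array(b,float);n=int(np.linalg.norm(b-a)*4)
        P=a+(b-a)*np.linspace(0,1,n)[:,None]
        v=cv2.remap(S.astype(np.float32),P[None,:,0].astype(np.float32),P[None,:,1].astype(np.float32),cv2.INTER_LINEAR)[0]
        g=np.linalg.norm(v[4:]-v[:-4],axis=1); out.append(P[np.argmax(g)+2])
    return np.array(out)
def fit(p,z,along):
    W=np.array([atz("wrist",q,z,i) for q in p])[:,:2]
    vx,vy,x0,y0=cv2.fitLine(W.astype(np.float32),cv2.DIST_HUBER,0,1,.01).ravel()
    r=np.abs((W-[x0,y0])@[-vy,vx]); a=np.degrees(np.arctan2(vy,vx))%180
    print(along,"angle",round(a,2),"pt",round(x0,1),round(y0,1),"resid med/max",np.round([np.median(r),r.max()],2))
    return a,x0,y0
fit(edge([((u,230),(u,247)) for u in list(range(222,308,4))+list(range(345,430,4))]),100,"front edge(+90)")
fit(edge([((187+25*v/240-10,v),(187+25*v/240+10,v)) for v in range(5,180,5)]),100,"stand left")
fit(edge([((459-22*v/237-8,v),(459-22*v/237+8,v)) for v in range(5,160,5)]),100,"stand right")
fit(edge([((285+3*v/217-8,v),(285+3*v/217+8,v)) for v in range(5,175,5)]),118,"board left")
fit(edge([((363-9*v/217-8,v),(363-9*v/217+8,v)) for v in range(5,175,5)]),118,"board right")
fit(edge([((u,208),(u,227)) for u in range(294,350,4)]),118,"board end")
print("tip",[np.round(atz("top",u,109),1) for u in [(320.6,233),(319.1,231.7)]],np.round(atz("scene",(315,227),109),1))
```

```text
front edge(+90) angle 3.61 pt 545.6 108.6 resid med/max [0.32 1.06]
stand left angle 93.57 pt 444.2 213.1 resid med/max [0.24 7.45]
stand right angle 93.97 pt 630.7 233.1 resid med/max [0.17 2.48]
board left angle 92.25 pt 511.3 217.0 resid med/max [0.26 0.86]
board right angle 92.16 pt 563.6 222.2 resid med/max [0.15 0.3 ]
board end angle 8.86 pt 544.7 132.3 resid med/max [0.43 1.09]
tip [array([612.9, -49.9, 109. ]), array([615.6, -47. , 109. ])] [606.4 -46.2 109. ]
```

```bash
python3 -c "
from h import *
to(533.2,329,104,92.2)"
```

```text
cur [546.9 103.8 208.2] 93.26 F [ 0.7  0.2 -0.4] t 6.7
shift [225.7  -0.9 104.2] turn 0.019
```

>>> carry_out(motion=[[[45, 0, 0], 0, 80], [[90, 0, 0], 0.02, 80], [[135, 0, 0], 0.02, 80], [[180, -1, 0], 0.02, 80], [[225, -1, 20], 0.02, 80]])

```text
t: 7.2
ee_pos: [534.3, 330.9, 191.0]
eef_rot: [179.7, -0.1, 92.1]
wrist_force: [0.8, 0.8, 0.2]
width: 0.868
finger_force: 0.0
```

>>> carry_out(motion=[[[0, 0, 20], 0, 80], [[0, 0, 40], 0, 80], [[0, 0, 50], 0, 80], [[0, 0, 50], 0, 80]])

```text
t: 7.6
ee_pos: [532.4, 328.2, 137.0]
eef_rot: [-179.8, 0.1, 92.1]
wrist_force: [-0.6, -1.1, -0.0]
width: 0.872
finger_force: 0.0
```

```bash
python3 -c "
from h import *
to(533.2,329,104,92.2)"
```

```text
cur [532.4 328.2 137. ] 92.13 F [-0.6 -1.1 -0. ] t 7.6
shift [ 0.8  0.8 33. ] turn -0.001
```

>>> carry_out(motion=[[[0, 1, 12], 0, 80], [[0, 1, 24], 0, 80], [[0, 1, 32], 0, 80], [[0, 1, 32], 0, 80], [[0, 1, 32], 0, 80]])

```text
t: 8.1
ee_pos: [533.9, 329.1, 106.7]
eef_rot: [-180.0, 0.0, 92.2]
wrist_force: [-0.5, -0.6, -0.4]
width: 0.87
finger_force: 0.0
```

>>> carry_out(motion=[[[0, 0, 0], 0, 40], [[0, 0, 0], 0, 40], [[0, 0, 0], 0, 40], [[0, 0, 0], 0, 40], [[0, 0, 0], 0, 40]], newtons=30)

```text
t: 8.6
ee_pos: [533.9, 329.2, 106.9]
eef_rot: [180.0, -0.0, 92.2]
wrist_force: [-0.2, -0.2, 2.0]
width: 0.564
finger_force: 30.0
```

>>> carry_out(motion=[[[0, 0, 1], 0, 40], [[0, 0, 1.5], 0, 40], [[0, 0, 1.5], 0, 40]], newtons=45)

```text
t: 8.9
ee_pos: [533.9, 329.3, 106.9]
eef_rot: [179.9, -0.0, 92.2]
wrist_force: [-3.6, -1.9, 10.6]
width: 0.558
finger_force: 45.0
```

>>> carry_out(motion=[[[-6, 0, 0], -0.005, 40], [[-14, 0, 0], -0.01, 40], [[-24, 0, 0], -0.016, 40], [[-34, 0, 0], -0.022, 40], [[-44, 0, 0], -0.026, 40]])

```text
t: 9.4
ee_pos: [536.4, 287.1, 106.9]
eef_rot: [179.8, -0.2, 93.7]
wrist_force: [-0.5, 7.5, 7.1]
width: 0.558
finger_force: 45.0
```

>>> carry_out(motion=[[[-12, 0, 0.3], 0, 40], [[-26, 0, 0.3], 0, 40], [[-40, 0, 0.3], 0, 40], [[-53, 0, 0.3], 0, 40], [[-65, 0, 0.3], 0, 40]])

```text
t: 9.9
ee_pos: [540.8, 222.3, 107.0]
eef_rot: [179.7, -0.2, 93.6]
wrist_force: [-0.9, 8.8, 8.8]
width: 0.559
finger_force: 45.0
```

>>> carry_out(motion=[[[-10, 0, 0.3], 0, 40], [[-20, 0, 0.3], 0, 40], [[-29, 0, 0.3], 0, 40], [[-36, 0, 0.3], 0, 40], [[-40, 0, 0.3], 0, 40]])

```text
t: 10.4
ee_pos: [543.6, 182.6, 106.9]
eef_rot: [179.7, -0.3, 93.6]
wrist_force: [-1.2, 9.8, 11.4]
width: 0.564
finger_force: 45.0
```

Run:
```python
from h import *
i=camera_info("wrist"); np.save("w3.npy",i,allow_pickle=True)
cv2.imwrite("pics/w3.png",grab_frame("wrist"));
for n,z in [("board_end",109),("pointer_tip",109),("stand_edge",100)]:
    for r in tip_of(n,"wrist")[:3]: print("wrist",n,np.round(r["uv"],1),round(r["confidence"],2),np.round(atz("wrist",r["uv"],z,i),1))
for cam in("top","scene"):
    im=grab_frame(cam); cv2.imwrite(f"pics/{cam}3.png",im)
    for n,z in [("board_end",109),("pointer_tip",109)]:
        for r in tip_of(n,cam)[:3]: print(cam,n,np.round(r["uv"],1),round(r["confidence"],2),np.round(atz(cam,r["uv"],z),1))
to(545.6,148.7,106.9,93.7)
cr=lambda n,a,b,c,d:cv2.resize(cv2.imread(n)[a:b,c:d],(400,300),interpolation=cv2.INTER_CUBIC)
w=cv2.resize(cv2.imread("pics/w3.png"),(400,300))
cv2.imwrite("pics/c3.png",np.vstack([np.hstack([w,cr("pics/top3.png",200,290,250,370)]),np.hstack([cr("pics/scene3.png",205,280,260,360),cr("pics/scene3.png",150,390,130,450)])]))
```

```text
top board_end [305.5 260.1] 0.75 [559.1 -18.9 109. ]
top pointer_tip [319.8 235.5] 0.88 [607.9 -48.2 109. ]
top pointer_tip [339.  269.4] 0.61 [539.4 -85.1 109. ]
top pointer_tip [350.9 317. ] 0.6 [ 445.7 -106.3  109. ]
scene board_end [320.3 242.2] 0.98 [548.9 -12.4 109. ]
scene board_end [304.7 264. ] 0.62 [507.6  65.1 109. ]
scene pointer_tip [317.7 227. ] 0.72 [602.3 -50.7 109. ]
scene pointer_tip [277.6 215.6] 0.68 [708.  -15.6 109. ]
scene pointer_tip [407.5 226.2] 0.35 [ 466.  -203.2  109. ]
cur [543.6 182.2 106.9] 93.63 F [-0.7  5.3 11.9] t 10.9
shift [-33.5  -0.1   0. ] turn -0.001
```

View pics/c3.png

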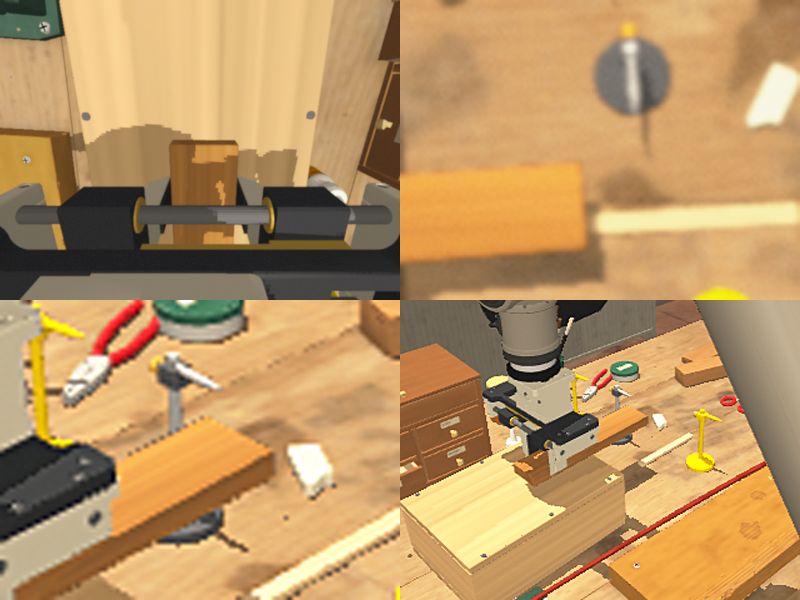

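The top view (top right panel) shows the pointer's tip at about (320,235) and the board's end at column about 305. About 33 mm remains. The board is flat and square so far.

>>> carry_out(motion=[[[-8, 0, 0], 0, 40], [[-15, 0, 0], 0, 40], [[-21, 0, 0], 0, 40], [[-25, 0, 0], 0, 40]])

```text
t: 11.3
ee_pos: [545.2, 157.9, 106.9]
eef_rot: [179.7, -0.3, 93.6]
wrist_force: [-0.7, 11.1, 11.7]
width: 0.562
finger_force: 45.0
```

```bash
cat > m.py <<'E'
from h import *
import sys
k=sys.argv[1]; yaw=np.radians(93.7); sv=np.array([np.cos(yaw),np.sin(yaw)])
s=lambda cam,uv,z: float(sv@atz(cam,uv,z)[:2])
for cam in("top","scene"):
    im=grab_frame(cam); cv2.imwrite(f"pics/{cam}{k}.png",im)
    for n in ("board_end","pointer_tip"):
        r=tip_of(n,cam)[:3]; print(cam,n,[(np.round(q["uv"],1).tolist(),round(q["confidence"],2),round(s(cam,q["uv"],109),1)) for q in r])
o=get_obs(); print(np.round(o["ee_pos"],1),np.round(o["eef_rot"],2),np.round(o["wrist_force"],1),"s",float(sv@o["ee_pos"][:2]))
im=cv2.imread(f"pics/top{k}.png").astype(float)
E
python3 m.py 4
python3 - <<'E'
from h import *
def cr(n,a,b,c,d): return cv2.resize(cv2.imread(n)[a:b,c:d],(800,600 if n.find("zz")>0 else 300),interpolation=cv2.INTER_CUBIC)
cv2.imwrite("pics/c4.png",np.vstack([cr("pics/top4.png",214,244,270,350)*1,cr("pics/scene4.png",210,255,275,395)]))
im=cv2.imread("pics/top4.png")
print("rows: gray-level along pointer, min saturation centroid")
hsv=cv2.cvtColor(im,cv2.COLOR_BGR2HSV).astype(float)
for v in range(216,242,2): print(v,im[v,312:328].astype(int).sum(1).tolist())
print("board end"); 
for v in (252,256,260,264,268,272): print(v,im[v,306:326].astype(int).sum(1).tolist())
E
```

```text
top board_end [([317.4, 259.2], 0.65, -78.7)]
top pointer_tip [([317.7, 236.2], 0.97, -83.1), ([309.1, 182.0], 0.92, -74.8), ([354.1, 318.4], 0.65, -140.9)]
scene board_end [([326.5, 240.2], 0.82, -62.8)]
scene pointer_tip [([390.0, 246.9], 0.89, -136.8), ([330.7, 236.5], 0.61, -80.2), ([317.4, 225.7], 0.44, -93.1)]
[545.2 157.4 106.9] [179.73  -0.18  93.64] [-1.7  7.4 11.6] s 121.86618218921598
rows: gray-level along pointer, min saturation centroid
216 [355, 355, 348, 352, 388, 471, 552, 567, 505, 411, 351, 342, 332, 342, 341, 351]
218 [354, 347, 342, 326, 334, 427, 548, 600, 517, 391, 319, 320, 335, 333, 342, 337]
220 [344, 345, 343, 340, 349, 413, 524, 598, 537, 408, 323, 309, 326, 336, 338, 331]
222 [346, 350, 356, 356, 366, 410, 521, 599, 561, 411, 278, 259, 289, 318, 340, 340]
224 [341, 350, 342, 350, 358, 397, 516, 614, 585, 460, 304, 238, 266, 297, 325, 331]
226 [346, 345, 345, 342, 351, 404, 526, 627, 618, 497, 326, 254, 249, 290, 324, 336]
228 [343, 344, 346, 348, 348, 379, 470, 584, 607, 508, 347, 239, 234, 276, 305, 322]
230 [343, 336, 337, 336, 345, 347, 411, 505, 547, 
[... 399 characters left out ...]
 501, 506, 510, 512, 508, 493, 449, 399, 422, 475, 502, 503]
board end
252 [505, 507, 502, 503, 504, 507, 509, 506, 505, 495, 459, 396, 390, 387, 392, 396, 416, 434, 454, 465]
256 [490, 496, 494, 497, 490, 493, 491, 487, 489, 479, 441, 387, 359, 367, 356, 369, 355, 354, 373, 396]
260 [494, 495, 488, 490, 490, 487, 486, 492, 483, 481, 445, 384, 315, 305, 323, 329, 328, 329, 341, 336]
264 [477, 487, 478, 475, 476, 477, 476, 485, 476, 480, 475, 449, 442, 474, 577, 629, 634, 642, 647, 644]
268 [470, 476, 471, 468, 468, 470, 465, 472, 472, 466, 464, 445, 435, 475, 558, 614, 630, 636, 632, 633]
272 [445, 446, 447, 445, 447, 446, 440, 440, 435, 429, 415, 375, 331, 307, 323, 399, 448, 475, 474, 487]
```

View pics/c4.png

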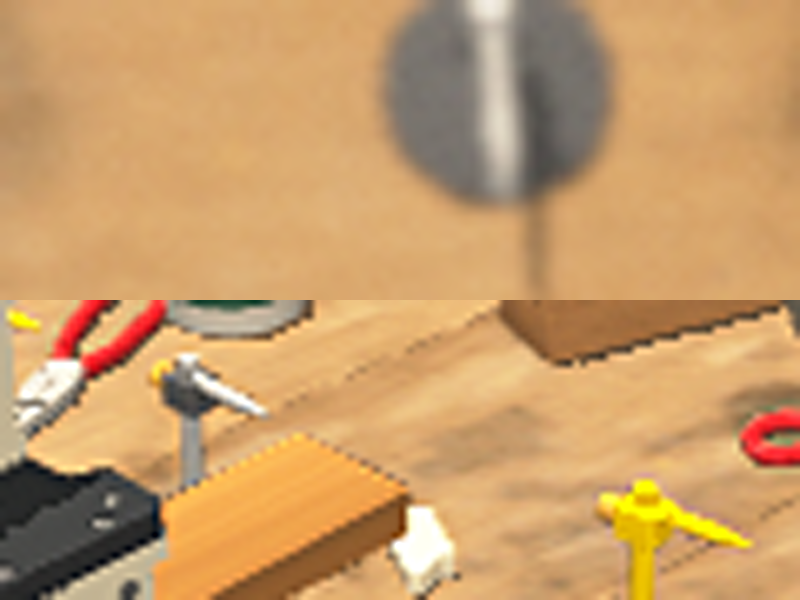

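The steel pointer's tip is at (320,235) in the top view and (314.8,226.8) in the scene view. The board's end is at (316.5,261) in the top view, and its upper corners are at (320.5,230) and (336.2,238.8) in the scene view.

Run:
```python
from h import *
yaw=np.radians(93.7); sv=np.array([np.cos(yaw),np.sin(yaw)])
f=lambda c,u,z:(round(float(sv@atz(c,u,z)[:2]),1),np.round(atz(c,u,z)[:2],1))
print("top tip",f("top",(320,235),109),"axis",f("top",(319,220),109),"end",f("top",(316.2,252),118),f("top",(316.6,261),118),f("top",(317,272),118))
print("scene tip",f("scene",(314.8,226.8),109),"end",f("scene",(320.5,230),118),f("scene",(336.2,238.8),118))
```

```text
top tip (-87.8, array([608.9, -48.7])) axis (-88.3, array([639.3, -47.2])) end (-77.6, array([574.1, -40.6])) (-76.9, array([556.2, -41.1])) (-75.9, array([534.6, -41.5]))
scene tip (-85.5, array([607.4, -46.4])) end (-73.9, array([576.2, -36.8])) (-71.1, array([525.1, -37.3]))
```

>>> carry_out(motion=[[[-3, 0, 0], 0, 40], [[-6, 0, 0], 0, 40], [[-8, 0, 0], 0, 40], [[-8, 0, 0], 0, 40]])

```text
t: 12.0
ee_pos: [545.7, 149.8, 106.9]
eef_rot: [179.7, -0.2, 93.6]
wrist_force: [-0.8, 9.1, 12.4]
width: 0.564
finger_force: 45.0
```

```bash
cat > e.py <<'E'
from h import *
yaw=np.radians(93.7); sv=np.array([np.cos(yaw),np.sin(yaw)])
def scan(S,pts,ch=None):
    out=[]
    for a,b in pts:
        a=np.array(a,float);b=np.array(b,float);n=int(np.linalg.norm(b-a)*4)
        P=(a+(b-a)*np.linspace(0,1,n)[:,None]).astype(np.float32)
        v=cv2.remap(S,P[None,:,0],P[None,:,1],cv2.INTER_LINEAR)[0]
        g=np.linalg.norm(v[4:]-v[:-4],axis=1); out.append(P[np.argmax(g)+2])
    return np.array(out)
def fit(cam,p,z,name):
    W=np.array([atz(cam,q,z) for q in p])[:,:2]
    vx,vy,x0,y0=cv2.fitLine(W.astype(np.float32),cv2.DIST_HUBER,0,1,.01).ravel()
    r=np.abs((W-[x0,y0])@[-vy,vx])
    print(name,"angle",round(np.degrees(np.arctan2(vy,vx))%180,2),"mid",np.round([x0,y0],1),"s",round(float(sv@[x0,y0]),1),"res",np.round([np.median(r),r.max()],2))
def along(cam,S,A,B,z,name,h=5,n=30):
    A,B=np.array(atz(cam,A,z)),np.array(atz(cam,B,z)); a,b=proj(cam,A),proj(cam,B)
    nn=np.array([-(b-a)[1],(b-a)[0]]);nn/=np.linalg.norm(nn)
    fit(cam,scan(S,[(a+(b-a)*k-nn*h,a+(b-a)*k+nn*h) for k in np.linspace(.08,.92,n)]),z,name)
E
python3 m.py 5
python3 - <<'E'
from e import *
o=cv2.GaussianBlur(cv2.imread("pics/top0.png"),(0,0),.8).astype(np.float32); n=cv2.GaussianBlur(cv2.imread("pics/top5.png"),(0,0),.8).astype(np.float32)
g=lambda u,v:(80+u/2.5,140+v/2.5)
along("top",o,g(73,234),g(402,206),100,"stand far side")
along("top",o,g(82,466),g(417,440),100,"stand near side")
along("top",o,g(402,206),g(417,440),100,"stand front")
along("top",o,g(76,309),g(378,294),118,"board0 far")
along("top",o,g(76,373),g(379,357),118,"board0 near")
c=lambda u,v:(250+u*.3,200+v*.3)
along("top",n,c(30,179),c(175,166),118,"board far")
along("top",n,c(30,260),c(175,248),118,"board near")
along("top",n,(320.3,250.5),(321.2,272),118,"board end")
cr=lambda p,a,b,c,d:cv2.resize(cv2.imread(p)[a:b,c:d],(400,300),interpolation=cv2.INTER_CUBIC)
cv2.imwrite("pics/c5.png",np.hstack([cr("pics/top5.png",214,289,250,350),cr("pics/scene5.png",205,265,280,360)]))
E
```

```text
top board_end [([320.8, 258.3], 0.86, -85.6), ([319.7, 233.7], 0.58, -87.5)]
top pointer_tip [([319.9, 234.6], 0.87, -87.7), ([307.2, 183.2], 0.85, -70.7), ([350.6, 317.8], 0.74, -134.1)]
scene board_end [([332.9, 237.6], 0.63, -80.2)]
scene pointer_tip [([385.9, 247.2], 0.83, -129.9), ([316.9, 228.5], 0.74, -83.5)]
[545.7 149.9 106.9] [179.72  -0.21  93.64] [-0.9  9.6 12.1] s 114.32880120636081
stand far side angle 94.27 mid [632.2 242.8] s 201.5 res [0.61 8.83]
stand near side angle 93.65 mid [443.3 228.6] s 199.5 res [0.33 8.61]
stand front angle 3.97 mid [528.3 105.5] s 71.2 res [0.4  1.11]
board0 far angle 92.25 mid [564.1 261.7] s 224.8 res [0.42 1.04]
board0 near angle 92.43 mid [509.3 245.6] s 212.3 res [0.55 1.19]
board far angle 93.13 mid [580.5  23.5] s -14.0 res [0.4 0.9]
board near angle 92.42 mid [529.3  22.5] s -11.7 res [0.39 6.65]
board end angle 16.27 mid [557.6 -51.9] s -87.8 res [0.7  6.94]
```

View pics/c5.png

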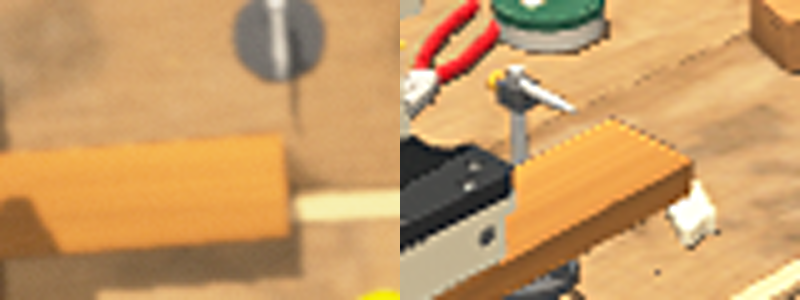

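Run:
```python
from e import *
ld=lambda n:cv2.GaussianBlur(cv2.imread(n),(0,0),.7).astype(np.float32)
n=ld("pics/top5.png"); s=ld("pics/scene5.png"); s0=ld("pics/scene0.png")
along("top",n,(252,252.6),(320,247.5),118,"T far",3,40)
along("top",n,(266,276.5),(320,273.1),118,"T near",3,40)
along("top",n,(320.5,247.5),(321.8,273),118,"T end",2.5,20)
along("scene",s,(304,237.9),(322.4,228.6),118,"S far",2.5,20)
along("scene",s,(302,256.1),(338.4,237.6),118,"S near",2.5,40)
along("scene",s,(322.4,228.6),(338.4,237.6),118,"S end",2.5,20)
q=lambda u,v:(130+u*.4,170+v*.4)
along("scene",s0,q(50,373),q(333,233),118,"S0 board far",2.5,40)
along("scene",s0,q(90,405),q(367,262),118,"S0 board near",2.5,40)
along("scene",s0,q(145,492),q(450,305),100,"S0 stand near",2.5,40)
along("scene",s0,q(0,352),q(285,208),100,"S0 stand far",2.5,40)
```

```text
T far angle 93.22 mid [580.1  23.2] s -14.3 res [0.52 1.04]
T near angle 93.66 mid [530.5  -1.1] s -35.3 res [0.26 1.28]
T end angle 3.22 mid [556.5 -50.3] s -86.2 res [0.7  3.57]
S far angle 93.68 mid [578.8 -16.6] s -53.9 res [0.69 1.65]
S near angle 93.29 mid [525.9   4.6] s -29.3 res [0.55 1.31]
S end angle 0.3 mid [553.6 -44.9] s -80.6 res [0.9  4.52]
S0 board far angle 91.98 mid [558.1 240.4] s 203.9 res [0. 0.]
S0 board near angle 91.58 mid [507.7 263.8] s 230.5 res [0.   0.71]
S0 stand near angle 93.73 mid [435.9 238.8] s 210.2 res [0.   8.08]
S0 stand far angle 93.53 mid [625.6 279.6] s 238.6 res [0.66 1.63]
```

The board measures 93.2–93.7° in yaw and the stand about 93.7°, so it is square. About 3 mm remains.

>>> carry_out(motion=[[[-1.5, 0, 0], 0, 40], [[-3, 0, 0], 0, 40], [[-3, 0, 0], 0, 40], [[-3, 0, 0], 0, 40]])

```text
t: 12.7
ee_pos: [545.9, 147.0, 106.9]
eef_rot: [179.7, -0.2, 93.6]
wrist_force: [-1.1, 9.6, 11.6]
width: 0.561
finger_force: 45.0
```

```bash
python3 m.py 6
python3 - <<'E'
from e import *
ld=lambda n:cv2.GaussianBlur(cv2.imread(n),(0,0),.7).astype(np.float32)
n=ld("pics/top6.png"); s=ld("pics/scene6.png")
along("top",n,(322,248),(323.2,261),118,"T end",2.5,20)
along("top",n,(322,248),(323.4,273),118,"T end",2.5,20)
along("scene",s,(324.6,227.8),(340.4,236.6),118,"S end",2.5,20)
cr=lambda p,a,b,c,d:cv2.resize(cv2.imread(p)[a:b,c:d],(800,600),interpolation=cv2.INTER_CUBIC)
# draw tip's s-line at board height in both views
out=[]
for cam,w in(("top",(214,289,275,375)),("scene",(205,265,285,365))):
    im=cv2.imread(f"pics/{cam}6.png")[w[0]:w[1],w[2]:w[3]]; k=400/im.shape[1]; im=cv2.resize(im,(400,300),interpolation=cv2.INTER_CUBIC)
    tip=atz(cam,(320,235) if cam=="top" else (314.8,226.8),109); d=np.array([np.sin(yaw),-np.cos(yaw),0])
    a,b=[((proj(cam,tip+[0,0,9]-d*m)-[w[2],w[0]]+.5)*k).astype(int) for m in(0,90)]
    cv2.line(im,tuple(map(int,a)),tuple(map(int,b)),(255,0,255),1); out.append(im)
cv2.imwrite("pics/c6.png",np.hstack(out))
E
```

```text
top board_end [([324.4, 259.2], 0.59, -92.6)]
top pointer_tip [([310.7, 182.5], 0.77, -77.9), ([314.6, 234.8], 0.65, -77.1), ([353.7, 316.1], 0.6, -140.5)]
scene board_end [([330.4, 236.0], 0.96, -81.3), ([343.7, 267.7], 0.72, -12.8), ([227.1, 342.2], 0.47, 272.8)]
scene pointer_tip [([317.3, 228.0], 0.63, -85.7), ([386.6, 246.8], 0.63, -132.1)]
[545.9 147.  106.9] [179.72  -0.23  93.64] [-2.   9.8 12.1] s 111.48989090721618
T end angle 4.81 mid [566.8 -52.3] s -88.8 res [0.44 0.59]
T end angle 10.28 mid [558.8 -54.1] s -90.1 res [0.7 4.2]
S end angle 0.34 mid [551.8 -48.2] s -83.7 res [0.91 4.52]
```

View pics/c6.png

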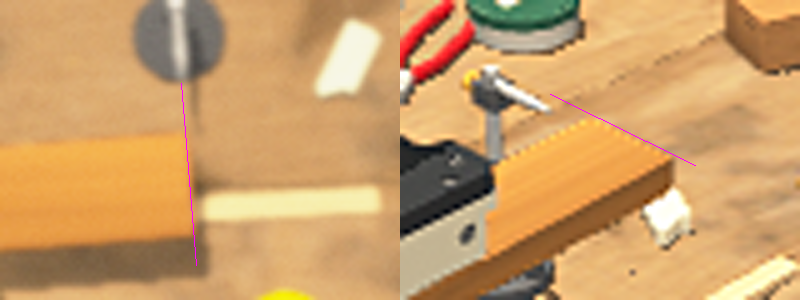

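The top view (left) shows the board's end on the line through the pointer's tip at column about 322. The scene view agrees to within 2 mm. The board is gripped and pressed down with about 12 N, so I hand in.

```bash
python3 -c "
from workcell import *
print(sign_off())"
```

```text
the job is handed in; nothing more can be done
None
```

I pushed the drawer in to its hard stop, then slid the board out square to the drawer front, its end level with the pointer tip to within about 2 mm by camera, and handed in with the gripper still holding it down flat at about 12 N.

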